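# Fetch the tin from under the drying rack with a reacher

### The job

A small red tin has slid under the low wire drying rack, next to the white egg cup. Take the reacher by its grip, slide its open jaws in around the tin, squeeze the trigger so that the jaws close on it, draw it out until it stands well clear of the rack, then let go of the reacher. Keep your fingers off the tin, keep it upright, and leave the egg cup where it is.

Things in the scene. Friction and masses are not known exactly. Their poses are not given: they have to be found in the camera images.
- tin: Closed red tin with a brass lid, an upright cylinder 46 mm across (47 mm at the lid) and 55 mm high, about 80 g, standing under the rack. Origin: centre of its underside.
- eggcup: White ceramic egg cup, 48 mm across and 62 mm high, standing under the rack about 140 mm to one side of the tin (either side). Origin: centre of its underside.
- rack: Fixed wire rack on 4 corner legs, 200 mm deep (x), 360 wide (y). Gap beneath 80 mm high; wire top at 82 to 90 mm, upturned tumblers to 165 mm along its back. Origin: on the surface under its centre. Its x axis points inward from the open front edge at x = -100 mm; the front faces the robot's right (world -y, within 6 degrees). The tin stands 60 to 100 mm behind the front edge.
- reacher: Loose 0.27 kg reacher lying on its side on four small glides, slid on the surface; z up, x axis points along shaft to jaws. Origin: surface level under centre of black grip bar (24 thick in x, y -42 to 42, 38 high, mm). Red trigger plate before it, 10 thick, y -35 to 27, top 37, front face at x = 44: 56 mm over both; grasp both from above at y = 0, closing along x. Shaft at y = -50; head ends at x = 232.
- trigger (a joint): Trigger travel towards the grip bar, m: 0 released (sprung open), 0.022 fully squeezed. Spring 8 N at the start, 13.5 N at full travel. Pressed 4 mm (fingers 52 mm apart) the reacher is held well enough to slide, jaws still open; on the tin it stops at about 0.018 (fingers 38 mm apart); a grip of 25 to 40 N then holds the tin.
- jaws (a point): Point on the reacher, 280 mm ahead of its origin in x, at y = -50 mm, 25 mm high: where the tin's axis should be when gripped (10 mm either way in x is fine). The two jaws swing level, pads 10 to 40 mm high; open: tips at about x = 302 mm, 95 mm apart (80 with the trigger pressed 4 mm), 125 mm over the outside; on the tin: tips at x = 319 mm.
Not all that is in view belongs to the job. Several things have the shape of the eggcup; the one meant has the colours described above.

How it is judged:
By the outcome, as a careful person would: the job done as asked, in the order asked, and still so for the second after the job is handed in, with the robot touching nothing.
It also fails if it takes over 48 s, if anything falls off the work surface, if the arm or the gripper's body presses on something with over 40 N, if the wrist force passes 120 N, or if a joint passes its speed limit or range.

### The arm

A 6-joint arm with a two-finger parallel gripper is mounted at the origin on the work surface. World frame = base frame: x ahead of the robot, y to its left, z up, the work surface at z = 0. Lengths are in m, angles in rad, forces in N, time in s.
With the tool pointing down it reaches from about 0.3 to 0.95 m from the base axis. Payload 3.1 kg.
Tool frame: the origin (TCP) lies on the centre line of the jaws, within the pads' length; the fingertips stand 25 mm ahead of it and the grasp point (between the pads) lies 6 mm ahead of it; z points along the fingers, y is the direction in which the jaws open and shut (so a half turn about z gives the same grasp; the last joint's range is limited). The gripper opens to 85 mm and grips with 20 to 120 N. Pads are 22 mm wide; open, the fingers measure 114 mm over their backs; the gripper's body (76 mm by 85 mm) begins 54 mm behind the grasp point. The pads swing forward as they close: fully open they stand 13 mm farther back than shut.
Start: joints at [-1.393, 0.308, 1.634, -0, 1.2, -0.07], TCP at [0.153, -0.606, 0.256] pointing down, gripper open.
Joint ranges: [-3.06, 3.06], [-0.79, 1.96], [0.05, 2.63], [-1.19, 4.34], [0.05, 2.64], [-2.94, 2.94]. Speed limits (rad/s): [2.79, 2.79, 3.14, 3.14, 3.14, 3.14].

### API

Orientations are given as [roll, pitch, yaw] about the fixed x, y, z axes, in that order (R = Rz(yaw) Ry(pitch) Rx(roll)).
In Python, from workcell import ctrl, capture gives the robot as it stands.
- The arm moves only by the shell command python3 -m creep 'ROWS' [FORCE]. ROWS is text: rows parted by semicolons, each of 7 numbers parted by spaces: the turn, a rotation vector about the tool's x, y, z in rad, then the shift along the tool's x, y, z in m, then the closure, from 0 (fully open) to 1 (shut). A call has 1 to 20 rows; each row shifts and turns the commanded pose from where the row before left it, along the tool's axes as they then stand; what a row does not reach is not made up. A row lasts 1/12 s, in which the tool goes at most 41.7 mm and 7.16 degrees, less where a joint would pass 70% of its speed; a pose out of reach is approached as far as the arm can. A call with a gripper value outside its range is refused whole. The fingers move at their own pace and stop on an object; FORCE is the grip in N (left out, the last holds). Time passes only in rows, so rows that do not move let the fingers close. It gives the time, the measured TCP pose, the force and the opening at its end, in the units of the state.
- ctrl.observe(): the state, without advancing time (a new reading comes with each control period).
- capture(name): name is "scene" or "top" or "wrist"; returns a dict with "color" (400x640x3 uint8, red, green, blue), "fx", "fy", "cx", "cy" (pixels), "world_from_camera" (4x4, takes a point from camera to world coordinates); the wrist camera has in their place "hand_eye" (4x4, takes a point from camera to tool coordinates, whose origin is the TCP and whose axes are the flange's). Camera axes: x right, y up, looking along -z (the intrinsics and any distortion apply to the point x, -y, -z); pixel columns grow to the right and rows downward; lengths in m; the calibration is good to about 2 mm. A picture is of the moment at which its call begins: read the wrist's pose just before it. There is no depth.
- ctrl.sign_off(): hands the job in, once; it reports no verdict.
The state is a dict: "t": time; "q": joint angles; "joint_velocities": joint speeds; "joint_torque": joint torques, N m; "position": TCP position; "tcp_rot": TCP orientation; "force": force on the tool from outside, world axes, zero at the start; "moment": the same for the moment, N m; "opening": finger opening in m.
Only numpy, scipy, OpenCV 4.12 (cv2) and the standard library are available. Lean on these libraries where they do the work, as an engineer would, in place of code of your own. Each camera call takes 0.05 s, during which the arm holds its last target.

## Working session

There is one attempt and no reset: what is moved stays moved. The work goes in short steps, Python scripts to look and compute and a shell command to move; the robot and the scene stay as the last step left them, time stands still between calls to the robot, and variables do not carry over. Pictures are saved under pics/ and viewed, and the job is handed in when it is done.

```bash
mkdir -p pics; ls; python3 - <<'E'
from workcell import ctrl, capture
import cv2
print({k:v for k,v in ctrl.observe().items()})
for n in ("scene","top","wrist"):
    c=capture(n); cv2.imwrite(f"pics/{n}0.png",c["color"][:,:,::-1])
    print(n,{k:v for k,v in c.items() if k!="color"})
E
```

```text
pics
{'t': 0.0, 'q': array([-1.39269079e+00,  3.09009725e-01,  1.63519867e+00,  2.58172609e-05,
        1.19969554e+00, -6.96862412e-02]), 'joint_velocities': array([-0.00050616, -0.00025464,  0.0019443 , -0.00102072, -0.00141961,
        0.00132401]), 'joint_torque': array([-3.34920906e-04, -4.15249979e+01, -2.76663709e+01, -2.20121233e-04,
        1.02282557e-02, -1.65159219e-05]), 'position': array([ 0.1531421 , -0.60515502,  0.2550383 ]), 'tcp_rot': array([-3.13928866e+00, -1.84913807e-04,  2.47782175e-01]), 'force': array([-0.54616703, -0.3000981 , -0.42212914]), 'moment': array([-0.01176561,  0.05493206, -0.00166011]), 'opening': 0.08538169661401492}
scene {'fx': 397.27795831221647, 'fy': 397.27795831221647, 'cx': 330.943435292902, 'cy': 201.90485876302986, 'world_from_camera': array([[ 0.91682503, -0.32752542,  0.22838337,  0.85708951],
       [ 0.398991  ,  0.77358469, -0.49231384, -0.46471516],
       [-0.01542858,  0.54248856,  0.8399215 ,  0.90698624],
       [ 0.        ,  0.        ,  0.        ,  1.        ]])}
top {'fx': 501.0891877601028, 'fy': 501.0891877601028, 'cx': 318.8139076782769, 'cy': 192.7927982960949, 'world_from_camera': array([[-0.02357764,  0.9947042 , -0.10003824,  0.49612163],
       [-0.99961915, -0.02489227, -0.01191327,  0.02270741],
       [-0.01434036,  0.09971926,  0.99491227,  1.20652446],
       [ 0.        ,  0.        ,  0.        ,  1.        ]])}
wrist {'fx': 355.3843999835137, 'fy': 355.3843999835137, 'cx': 316.5030127005542, 'cy': 201.76635278865294, 'hand_eye': array([[ 3.44436805e-05,  9.51668404e-01,  3.07127413e-01,
         7.93134236e-02],
       [ 9.99999898e-01,  1.05682935e-04, -4.39618156e-04,
        -5.82913688e-04],
       [-4.50828836e-04,  3.07127396e-01, -9.51668303e-01,
        -1.17509115e-01],
       [ 0.00000000e+00,  0.00000000e+00,  0.00000000e+00,
         1.00000000e+00]])}
```

View pics/scene0.png

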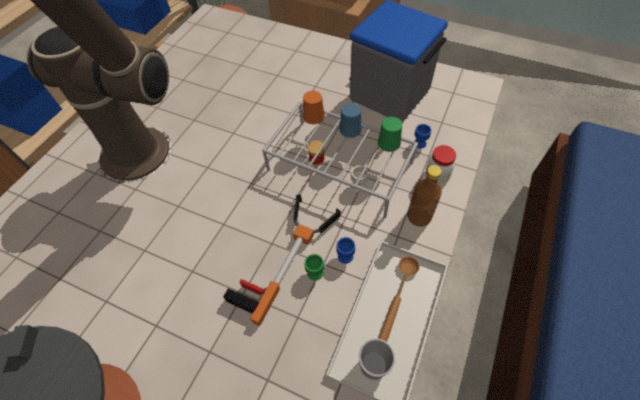

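View pics/top0.png

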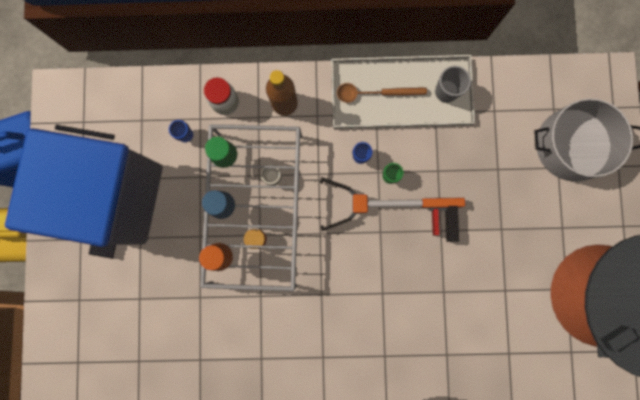

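View pics/wrist0.png

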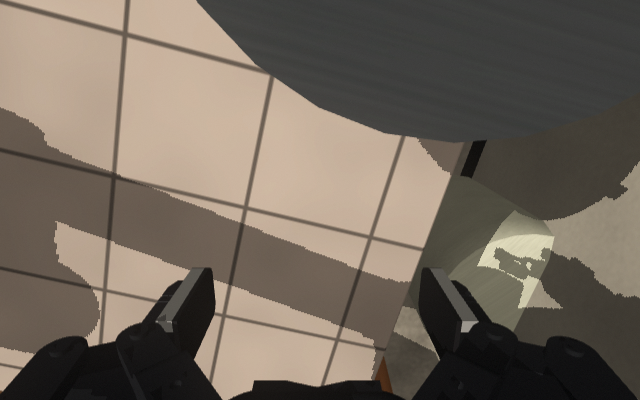

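The top view shows the red/brass tin at about (255,239) and the white egg cup at (271,174), both under the rack. The look-alikes in other colours, a green cup at (393,174) and blue cups at (362,152) and (180,130), stand outside it. The reacher lies with its bar at about (452,224) and its jaws at about (330,204). I'll enlarge this next.

```bash
cat > h.py <<'E'
import numpy as np, cv2
from workcell import ctrl, capture
from scipy.spatial.transform import Rotation as R
def cam(c, st=None):
    if "world_from_camera" in c: return c["world_from_camera"]
    T=np.eye(4); T[:3,:3]=R.from_euler("xyz",st["tcp_rot"]).as_matrix(); T[:3,3]=st["position"]
    return T@c["hand_eye"]
def proj(c,T,p):
    p=np.atleast_2d(p); q=(p-T[:3,3])@T[:3,:3]
    return np.c_[c["cx"]+c["fx"]*q[:,0]/-q[:,2], c["cy"]+c["fy"]*(-q[:,1])/-q[:,2]]
def ray(c,T,uv):
    u,v=uv; d=np.array([(u-c["cx"])/c["fx"],-(v-c["cy"])/c["fy"],-1.]); return T[:3,3],T[:3,:3]@d
def onz(c,T,uv,z):
    o,d=ray(c,T,uv); return o+d*(z-o[2])/d[2]
def tri(*vs):
    A=np.zeros((3,3));b=np.zeros(3)
    for c,T,uv in vs:
        o,d=ray(c,T,uv); d=d/np.linalg.norm(d); P=np.eye(3)-np.outer(d,d); A+=P;b+=P@o
    x=np.linalg.solve(A,b); return x
def crop(img,x0,y0,x1,y1,s,name):
    cv2.imwrite("pics/"+name,cv2.resize(img[y0:y1,x0:x1,::-1],None,fx=s,fy=s,interpolation=cv2.INTER_CUBIC))
E
python3 - <<'E'
import cv2
from h import crop
t=cv2.imread("pics/top0.png")[:,:,::-1]; s=cv2.imread("pics/scene0.png")[:,:,::-1]
crop(t,190,120,330,300,3.3,"c_rack_top.png"); crop(t,310,140,480,250,4.5,"c_reach_top.png")
crop(s,250,90,430,220,4,"c_rack_sc.png"); crop(s,215,190,365,330,4,"c_reach_sc.png")
E
```

```text
(no output)
```

View pics/c_rack_top.png

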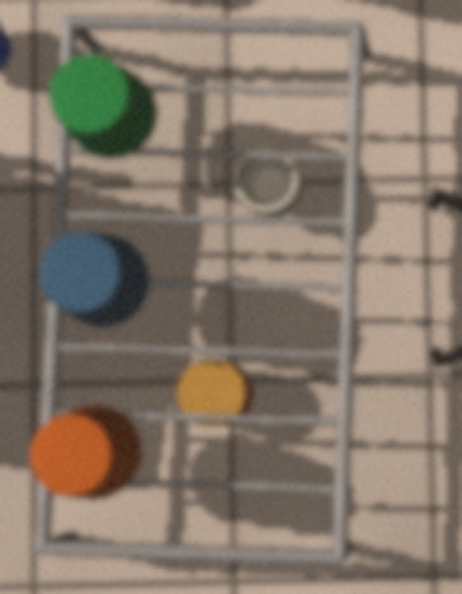

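View pics/c_reach_top.png

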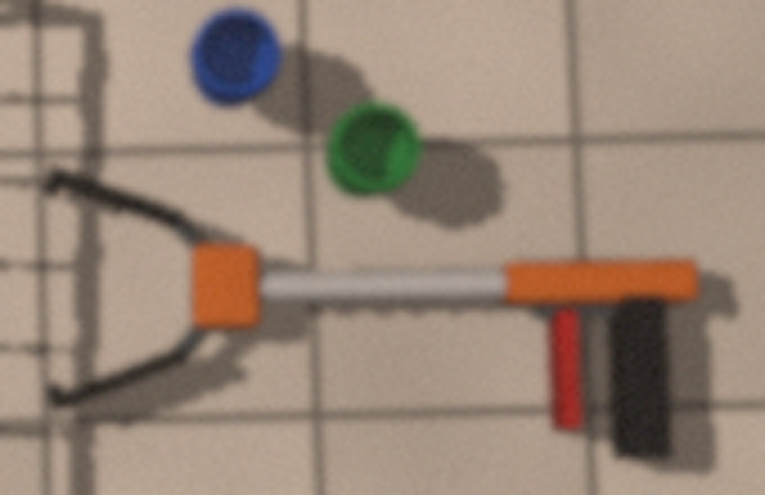

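View pics/c_rack_sc.png

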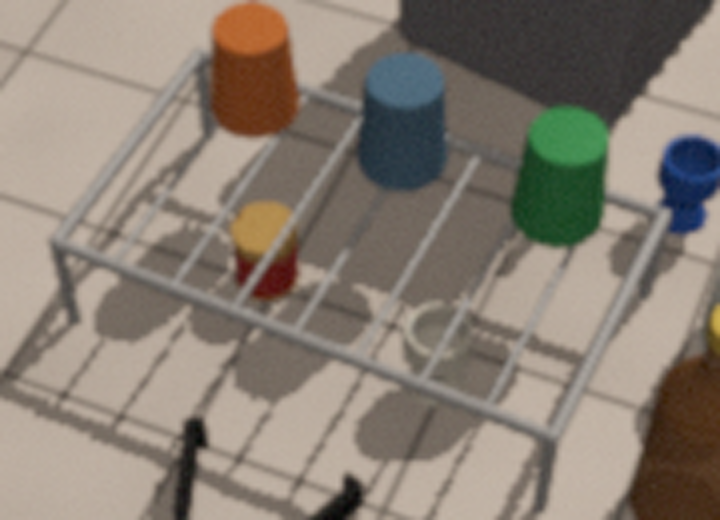

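View pics/c_reach_sc.png

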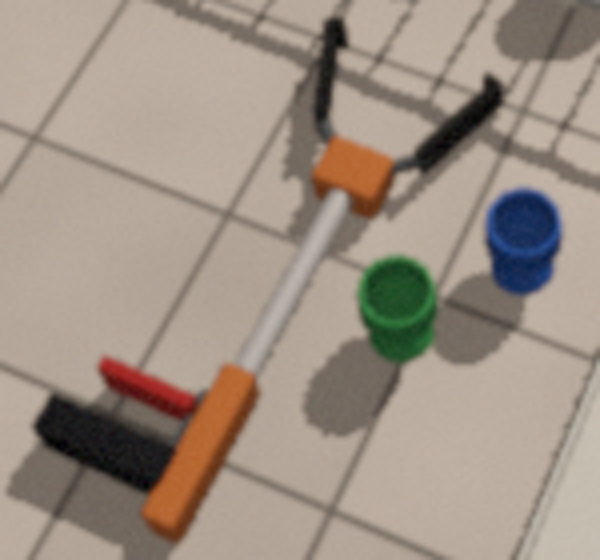

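```bash
python3 - <<'E'
from h import *
ct=capture("top"); cs=capture("scene"); Tt=cam(ct); Ts=cam(cs)
f=lambda U,s,o:(np.array(U)+.5)/s-.5+np.array(o)
rt=lambda U:f(U,3.3,(190,120)); at=lambda U:f(U,4.5,(310,140))
rs=lambda U:f(U,4,(250,90)); as_=lambda U:f(U,4,(215,190))
P={"lid":(rt((213,390)),rs((265,228))),"egg":(rt((268,182)),rs((438,328))),
"rFneg":(rt((338,553)),rs((58,242))),"rBneg":(rt((45,547)),rs((200,60))),"rBpos":(rt((70,22)),rs((668,212))),"rFpos":(rt((356,25)),rs((552,435))),
"barend_rear":(at((671,455)),as_((38,428))),"barend_front":(at((624,458)),as_((57,398))),
"trig_end_rear":(at((580,430)),as_((100,372))),
"handle_rear_far":(at((697,262)),as_((180,536))),"handle_rear_near":(at((697,298)),as_((147,516))),
"handle_front_near":(at((508,300)),as_((221,366))),
"tip_pos":(at((52,183)),as_((492,85))),"tip_neg":(at((58,398)),as_((336,28))),
"green":(at((374,148)),as_((397,292))),"blue":(at((235,56)),as_((523,222)))}
for k,(a,b) in P.items():
    x=tri((ct,Tt,a),(cs,Ts,b))
    print(k,x.round(4),"res",(proj(ct,Tt,x)[0]-a).round(1),(proj(cs,Ts,x)[0]-b).round(1))
E
```

```text
lid [0.5123 0.1874 0.0548] res [-0.1 -0.2] [-0.2  0. ]
egg [0.6569 0.1468 0.062 ] res [-0.3 -0.5] [-0.5  0.1]
rFneg [0.4005 0.1002 0.0838] res [0. 0.] [ 0. -0.]
rBneg [0.409  0.2992 0.0774] res [-0.2 -0.2] [-0.2  0. ]
rBpos [0.7696 0.2802 0.0867] res [-0.5 -0.9] [-0.9  0.2]
rFpos [0.7593 0.0807 0.0866] res [0.2 0.3] [ 0.3 -0.1]
barend_rear [ 0.4957 -0.2842  0.0322] res [-0.7 -0.7] [-0.9  0.2]
barend_front [ 0.4941 -0.2623  0.025 ] res [-0.4 -0.4] [-0.5  0.1]
trig_end_rear [ 0.5094 -0.2395  0.0271] res [-0.5 -0.5] [-0.7  0.2]
handle_rear_far [ 0.5969 -0.3048  0.0232] res [-0.9 -1. ] [-1.4  0.3]
handle_rear_near [ 0.5769 -0.3028  0.0286] res [-0.7 -0.7] [-1.   0.2]
handle_front_near [ 0.5757 -0.2068  0.0283] res [0.4 0.4] [ 0.5 -0.1]
tip_pos [0.6448 0.0309 0.0289] res [-0.2 -0.2] [-0.3  0.1]
tip_neg [0.532  0.0307 0.0297] res [-0.3 -0.3] [-0.4  0.1]
green [ 0.6554 -0.1353  0.0548] res [-0.2 -0.2] [-0.3  0.1]
blue [ 0.7054 -0.0652  0.0555] res [-0.2 -0.4] [-0.4  0.1]
```

```bash
python3 - <<'E'
from h import *
t=cv2.imread("pics/top0.png")[:,:,::-1]; s=cv2.imread("pics/scene0.png")[:,:,::-1]
a=cv2.resize(t[220:400,500:640],None,fx=3,fy=3); b=cv2.resize(s[280:400,0:160],None,fx=3,fy=3)
o=np.zeros((540,420+370,3),np.uint8); o[:540,:420]=a; o[:360,420:]=b[:,:370]
cv2.imwrite("pics/c_dark.png",o[:,:,::-1])
for n in("top","scene"):
    c=capture(n);T=cam(c);print(n,proj(c,T,[[.153,-.605,.255],[.153,-.605,.42],[.153,-.605,0],[.42,-.47,0],[.42,-.47,.3]]).round(0))
E
```

```text
top [[678. 426.]
 [756. 466.]
 [601. 386.]
 [535. 270.]
 [605. 280.]]
scene [[ -99.  346.]
 [-220.  315.]
 [  11.  374.]
 [ 151.  365.]
 [  73.  326.]]
```

View pics/c_dark.png

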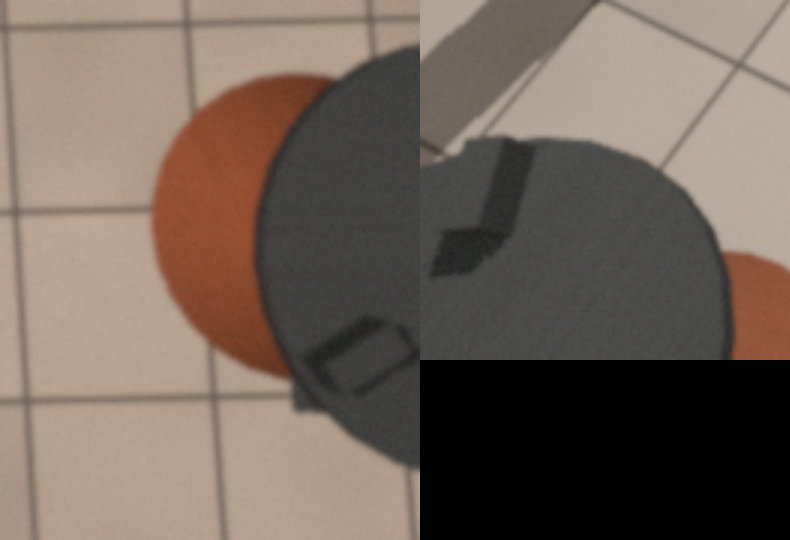

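```bash
python3 - <<'E'
from h import *
from scipy.optimize import least_squares
ct=capture("top"); cs=capture("scene"); Tt=cam(ct); Ts=cam(cs)
A=np.array([(258,245),(300,120),(360,60),(420,45),(290,370),(340,430),(420,467)])/3+(500,220)
B=np.array([(240,170),(295,240),(312,320),(180,145),(312,355)])/3+(0,280)
def r(p):
    x,y,z,rad=p;o=[]
    for c,T,Q in((ct,Tt,A),(cs,Ts,B)):
        for q in Q:
            w=onz(c,T,q,z);o.append(np.hypot(w[0]-x,w[1]-y)-rad)
    return o
for z0 in(.1,.3,.5):
    s=least_squares(r,[.35,-.55,z0,.15]);print(s.x.round(3),(np.array(s.fun)*1e3).round(1))
C=np.array([(152,215),(195,115),(245,82),(170,290),(230,355)])/3+(500,220)
W=np.array([onz(ct,Tt,q,0) for q in C]);print(W.round(3))
E
```

```text
[ 0.36  -0.621  0.201  0.141] [-3.  -3.2  1.6 -1.8  0.5  2.3 -1.5  0.5  0.4  1.4  0.3  2.3]
[ 0.36  -0.621  0.201  0.141] [-3.  -3.2  1.6 -1.8  0.5  2.3 -1.5  0.5  0.4  1.4  0.3  2.3]
[ 0.385 -0.648  0.995  0.56 ] [ 10.9   6.6  -0.6  -8.5   5.6  -1.4 -12.2   3.8  -2.1  -5.2   9.   -6. ]
[[ 0.37  -0.504  0.   ]
 [ 0.447 -0.543  0.   ]
 [ 0.472 -0.584  0.   ]
 [ 0.312 -0.514  0.   ]
 [ 0.261 -0.557  0.   ]]
```

The dark disc at lower right in the top view is the lid of a tall pot, about r 0.14 m, at (0.36, -0.62), with its top near z 0.20. I'll go up and +y first, then across, to look at the reacher from above.

```bash
python3 -m creep '0 0 0.12 0 0 -0.02 0; 0 0 0.12 0 0 -0.03 0; 0 0 0.008 0 -0.02 -0.03 0; 0 0 0 0 -0.03 -0.02 0; 0 0 0 0 -0.035 0 0; 0 0 0 0 -0.035 0 0; 0 0 0 0.01 -0.035 0 0; 0 0 0 0.02 -0.03 0 0; 0 0 0 0.025 -0.03 0 0; 0 0 0 0.025 -0.03 0 0; 0 0 0 0.03 -0.025 0 0; 0 0 0 0.03 -0.02 0 0; 0 0 0 0.035 -0.02 0 0; 0 0 0 0.035 -0.02 0 0; 0 0 0 0.035 -0.01 0.01 0; 0 0 0 0.035 -0.01 0.01 0; 0 0 0 0.035 -0.005 0.005 0; 0 0 0 0.035 0 0 0; 0 0 0 0.027 0 0 0; 0 0 0 0 0 0 0'
python3 - <<'E'
from h import *
st=ctrl.observe();print(st["t"],st["position"],st["tcp_rot"],st["q"]);c=capture("wrist")
cv2.imwrite("pics/w1.png",c["color"][:,:,::-1])
E
```

```text
t: 2.12
position: [0.5346, -0.2503, 0.3306]
tcp_rot: [-3.141, -0.003, 0.003]
force: [0.3, -0.1, -0.2]
opening: 0.0853
2.1167 [ 0.53455854 -0.25033067  0.33058705] [-3.14146910e+00 -2.69734591e-03  2.71010216e-03] [-5.12438084e-01  1.81196580e-01  1.63921256e+00  1.48321430e-03
  1.31889736e+00  1.05527993e+00]
```

View pics/w1.png

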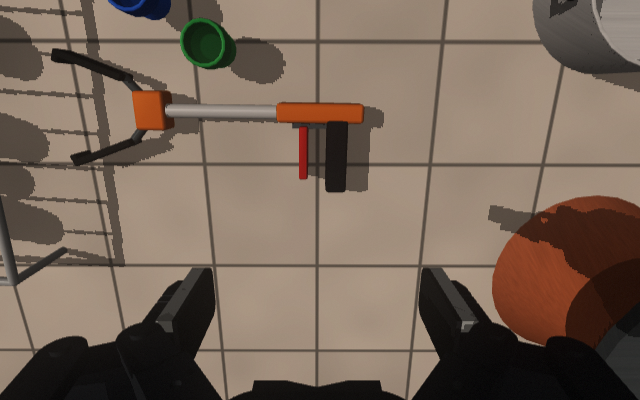

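The wrist view shows the bar at about (336,157), the trigger at (303,152), the shaft along row 110, and the jaw tips at (57,55) and (78,158). I'll overlay the model to refine the reacher pose.

```bash
cat > ov.py <<'E'
from h import *
def pts(x,y,yaw,L):
    L=np.atleast_2d(np.array(L,float)); c,s=np.cos(yaw),np.sin(yaw)
    return np.c_[x+c*L[:,0]-s*L[:,1],y+s*L[:,0]+c*L[:,1],L[:,2]]
def draw(c,T,x,y,yaw,img,s,off):
    for poly,col in (([(-.012,-.042,.038),(.012,-.042,.038),(.012,.042,.038),(-.012,.042,.038)],(0,255,255)),([(.034,-.035,.037),(.044,-.035,.037),(.044,.027,.037),(.034,.027,.037)],(0,255,0)),([(-.03,-.05,.03),(.302,-.05,.03)],(255,255,0)),([(.302,-.0975,.04),(.302,-.0025,.04)],(255,0,255))):
        q=(proj(c,T,pts(x,y,yaw,poly))-off+.5)*s-.5
        cv2.polylines(img,[q.round().astype(np.int32)],True,col,1)
E
python3 - <<'E'
from ov import *
st=ctrl.observe();c=capture("wrist");T=cam(c,st)
im=c["color"][20:210,40:390,::-1]; im=cv2.resize(im,None,fx=2.28,fy=2.28,interpolation=cv2.INTER_CUBIC);o=im.copy()
draw(c,T,.5370,-.2715,np.pi/2+.004,o,2.28,np.array([40,20]))
cv2.imwrite("pics/w1c.png",o)
im=cv2.resize(c["color"][90:200,250:390,::-1],None,fx=5,fy=5,interpolation=cv2.INTER_CUBIC)
cv2.imwrite("pics/w1d.png",im)
E
```

```text
(no output)
```

View pics/w1c.png

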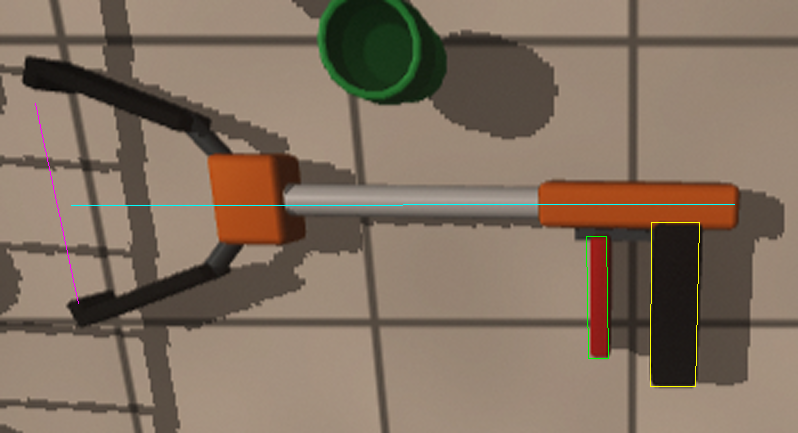

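View pics/w1d.png

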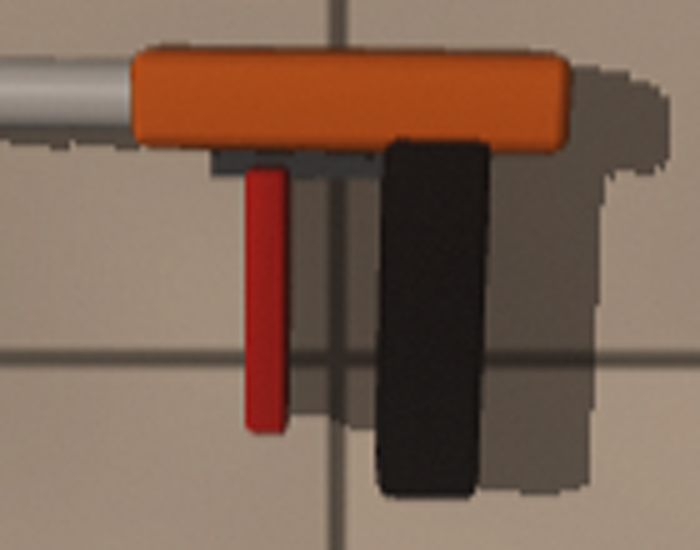

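The overlay matches the bar and trigger to about 1 mm, giving the reacher origin at (0.537, -0.2715) with yaw about 90.2°. Next I'll descend over y = 0 of the grip.

```bash
python3 -m creep '0 0 0 0.0025 0.005 0.03 0; 0 0 0 0 0 0.04 0; 0 0 0 0 0 0.04 0; 0 0 0 0 0 0.04 0; 0 0 0 0 0 0.04 0; 0 0 0 0 0 0.03 0; 0 0 0 0 0 0.02 0; 0 0 0 0 0 0.02 0; 0 0 0 0 0 0 0'
python3 - <<'E'
from ov import *
st=ctrl.observe();c=capture("wrist");T=cam(c,st);print(st["position"])
o=c["color"][:,:,::-1].copy();draw(c,T,.5370,-.2715,np.pi/2+.004,o,1,np.array([0,0]))
cv2.imwrite("pics/w2.png",o)
E
```

```text
t: 2.97
position: [0.5279, -0.2545, 0.0673]
tcp_rot: [-3.137, 0.008, -0.001]
force: [-0.6, 0.8, -0.8]
opening: 0.0853
[ 0.52794054 -0.25449511  0.0672876 ]
```

View pics/w2.png

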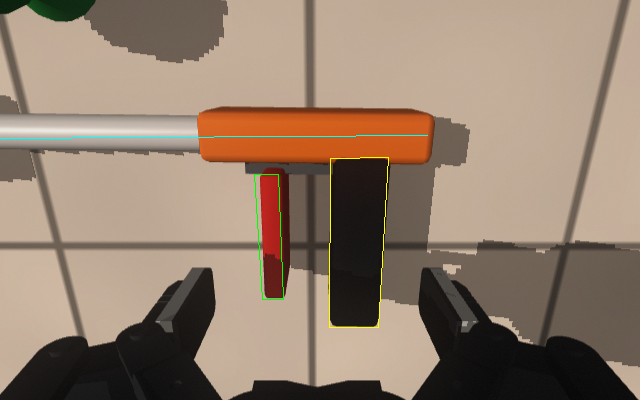

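```bash
python3 -m creep '0 0 0 0.004 0 0 0; 0 0 0 0 0 0 0; 0 0 0 0 0 0 0'
```

```text
t: 3.27
position: [0.5383, -0.2571, 0.0737]
tcp_rot: [3.139, -0.004, -0.0]
force: [0.4, 0.3, -0.0]
opening: 0.0854
```

```bash
python3 -m creep '0 0 0 0 -0.001 0.015 0; 0 0 0 0 0 0.013 0; 0 0 0 0 0 0.01 0; 0 0 0 0 0 0.003 0; 0 0 0 0 0 0 0; 0 0 0 0 0 0 0'
python3 - <<'E'
from ov import *
st=ctrl.observe();c=capture("wrist");T=cam(c,st);print(st["position"],st["tcp_rot"],st["force"])
o=c["color"][:,:,::-1].copy()
cv2.imwrite("pics/w3.png",o)
E
```

```text
t: 3.77
position: [0.5365, -0.2549, 0.03]
tcp_rot: [-3.141, 0.001, -0.0]
force: [0.0, 0.8, -0.4]
opening: 0.0852
[ 0.5365301  -0.25490976  0.03000813] [-3.14126889e+00  5.67749234e-04 -1.94979390e-04] [ 0.03966932  0.80910913 -0.42766909]
```

View pics/w3.png

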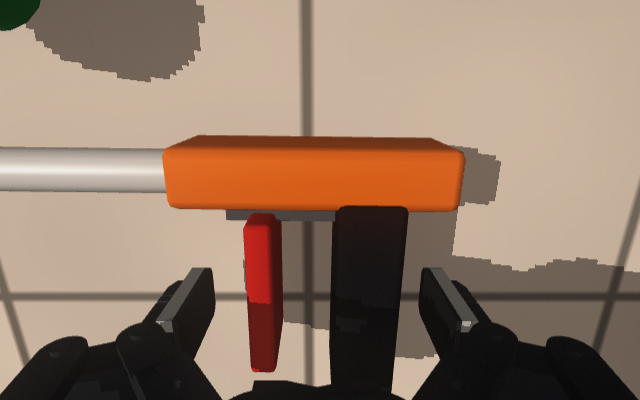

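```bash
python3 -m creep '0 0 0 0 0 0 0.2; 0 0 0 0 0 0 0.3; 0 0 0 0 0 0 0.34; 0 0 0 0 0 0 0.36; 0 0 0 0 0 0 0.38; 0 0 0 0 0 0 0.39; 0 0 0 0 0 0 0.39; 0 0 0 0 0 0 0.39' 25
```

```text
t: 4.48
position: [0.5375, -0.2554, 0.0315]
tcp_rot: [3.141, -0.002, -0.0]
force: [-0.3, -0.3, 6.2]
opening: 0.0523
```

```bash
python3 -m creep '0 0 0 0 0 -0.002 0.39; 0 0 0 0 0 0 0.39; 0 0 0 0 0 0 0.39; 0 0 0 0 0 0 0.39'
```

```text
t: 4.82
position: [0.5364, -0.2548, 0.0319]
tcp_rot: [-3.141, 0.001, -0.0]
force: [0.1, -0.6, -0.4]
opening: 0.052
```

```bash
python3 - <<'E'
from ov import *
st=ctrl.observe();c=capture("wrist");T=cam(c,st);print(st["position"],st["tcp_rot"],st["force"],st["opening"])
o=c["color"][:,:,::-1].copy()
cv2.imwrite("pics/w4.png",o)
E
```

```text
[ 0.53636262 -0.25477935  0.03186579] [-3.14114377e+00  5.77010905e-04 -3.79828424e-04] [ 0.07565935 -0.5974808  -0.44594112] 0.052025038359801566
```

View pics/w4.png

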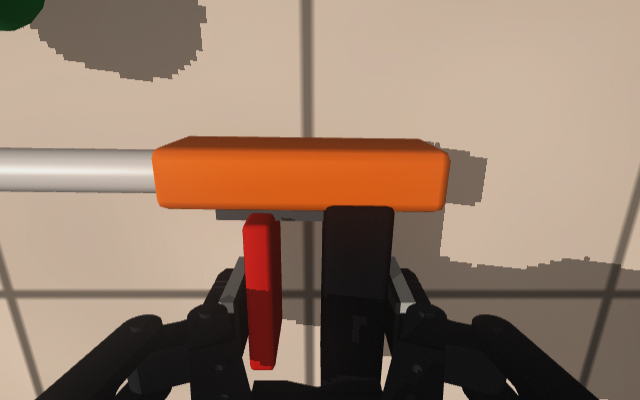

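Fingers are 52 mm apart, the reacher is held, and the wrist force is near zero. I'll slide 75 mm in -x first, in front of the rack, then check the alignment with the tin.

```bash
python3 -m creep '0 0 0 -0.004 0 0 0.39; 0 0 0 -0.008 0 0 0.39; 0 0 0 -0.012 0 0 0.39; 0 0 0 -0.012 0 0 0.39; 0 0 0 -0.012 0 0 0.39; 0 0 0 -0.012 0 0 0.39; 0 0 0 -0.008 0 0 0.39; 0 0 0 -0.005 0 0 0.39; 0 0 0 -0.002 0 0 0.39; 0 0 0 0 0 0 0.39; 0 0 0 0 0 0 0.39'
python3 - <<'E'
from ov import *
st=ctrl.observe();p=st["position"];print(p,st["tcp_rot"],st["force"],st["opening"])
ct=capture("top");T=cam(ct);o=cv2.resize(ct["color"][150:320,190:480,::-1],None,fx=2.7,fy=2.7,interpolation=cv2.INTER_CUBIC)
draw(ct,T,p[0]+.0005,p[1]-.014,np.pi/2,o,2.7,np.array([190,150]))
cv2.imwrite("pics/t5.png",o)
E
```

```text
t: 5.78
position: [0.4616, -0.255, 0.0322]
tcp_rot: [-3.142, 0.0, 0.0]
force: [-0.5, 1.1, -2.2]
opening: 0.0524
[ 0.46159403 -0.25497065  0.03221832] [-3.14154130e+00  4.18962836e-04  3.51395907e-04] [-0.47345287  1.09857908 -2.20385666] 0.05235314531850234
```

View pics/t5.png

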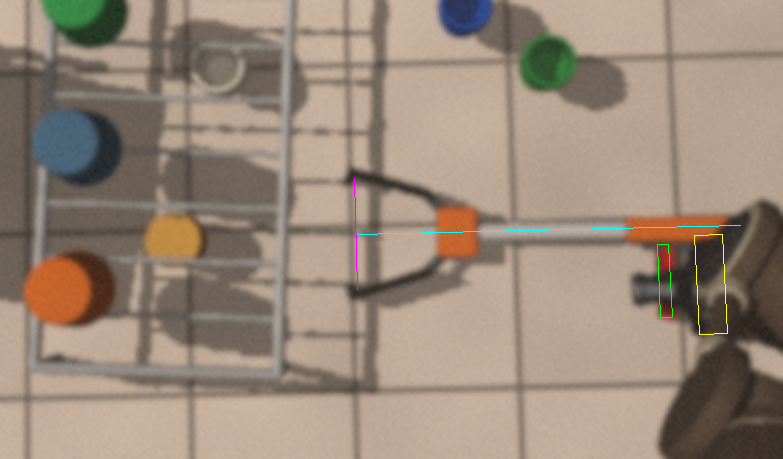

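```bash
python3 - <<'E'
from ov import *
ct=capture("top");T=cam(ct)
g=lambda U:(np.array(U)+.5)/2.7-.5+np.array([190,150])
for n,U,z in(("tip+",(350,176),.03),("tip-",(352,294),.03),("headL",(438,232),.04),("headR",(478,233),.04),("handL",(626,229),.045),("lid",(174,238),.055),("egg",(217,67),.062)):
    print(n,onz(ct,T,g(U),z).round(4))
E
```

```text
tip+ [0.5623 0.0368 0.03  ]
tip- [0.4604 0.0375 0.03  ]
headL [ 0.5118 -0.0377  0.04  ]
headR [ 0.5101 -0.0719  0.04  ]
handL [ 0.5105 -0.1977  0.045 ]
lid [0.5118 0.1873 0.055 ]
egg [0.6564 0.1479 0.062 ]
```

The jaws' midline (x about 0.511) lines up with the tin axis (x about 0.512). Sliding in.

```bash
python3 -m creep '0 0 0 0.0005 -0.004 0 0.39; 0 0 0 0.0005 -0.008 0 0.39; 0 0 0 0 -0.012 0 0.39; 0 0 0 0 -0.014 0 0.39; 0 0 0 0 -0.014 0 0.39; 0 0 0 0 -0.014 0 0.39; 0 0 0 0 -0.014 0 0.39; 0 0 0 0 -0.014 0 0.39; 0 0 0 0 -0.012 0 0.39; 0 0 0 0 -0.008 0 0.39; 0 0 0 0 -0.004 0 0.39; 0 0 0 0 0 0 0.39; 0 0 0 0 0 0 0.39'
python3 - <<'E'
from ov import *
st=ctrl.observe();p=st["position"];print(p,st["tcp_rot"],st["force"],st["opening"])
ct=capture("top");T=cam(ct);o=cv2.resize(ct["color"][150:320,190:480,::-1],None,fx=2.7,fy=2.7,interpolation=cv2.INTER_CUBIC)
cv2.imwrite("pics/t6.png",o)
o=cv2.resize(capture("scene")["color"][80:260,230:430,::-1],None,fx=3.3,fy=3.3,interpolation=cv2.INTER_CUBIC)
cv2.imwrite("pics/s6.png",o)
E
```

```text
t: 6.97
position: [0.4627, -0.1367, 0.0323]
tcp_rot: [3.142, 0.0, 0.001]
force: [-0.8, 0.4, -1.3]
opening: 0.0521
[ 0.46274857 -0.13674457  0.03228703] [3.14150138e+00 6.97399711e-05 7.29922299e-04] [-0.83568744  0.35574228 -1.26034965] 0.05213156297705257
```

View pics/t6.png

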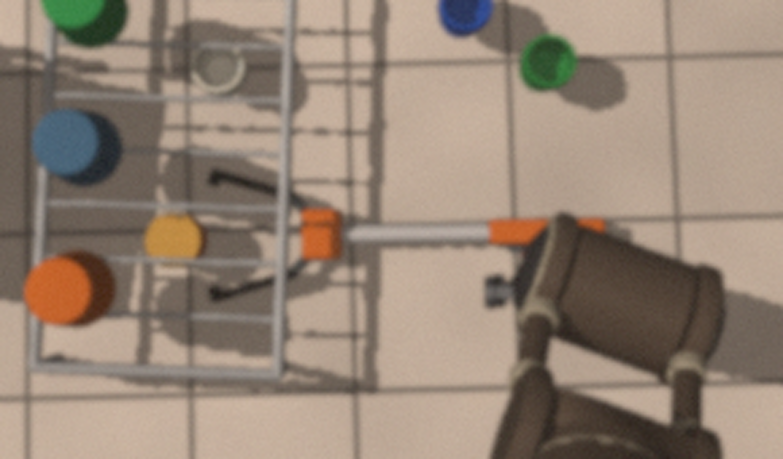

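View pics/s6.png

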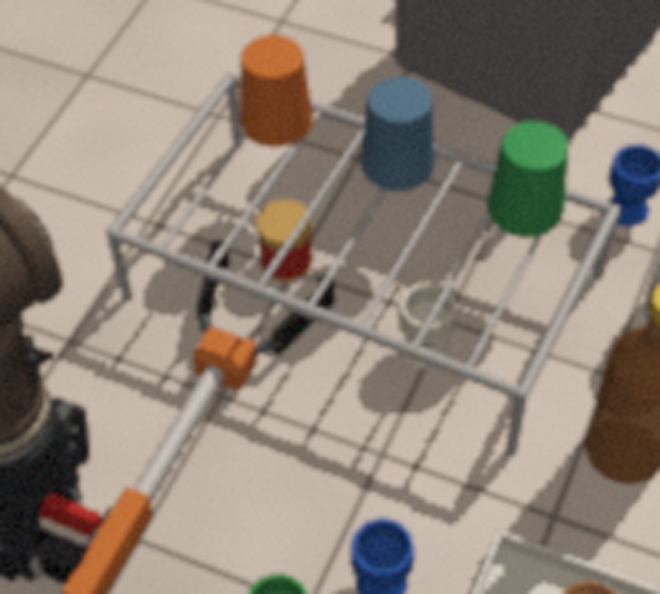

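The jaws straddle the tin's line: tips at crop rows 178 and 294 (midpoint 236), tin at 238. I'll go the last 58 mm.

```bash
python3 -m creep '0 0 0 0 -0.004 0 0.39; 0 0 0 0 -0.008 0 0.39; 0 0 0 0 -0.01 0 0.39; 0 0 0 0 -0.012 0 0.39; 0 0 0 0 -0.01 0 0.39; 0 0 0 0 -0.008 0 0.39; 0 0 0 0 -0.004 0 0.39; 0 0 0 0 -0.002 0 0.39; 0 0 0 0 0 0 0.39; 0 0 0 0 0 0 0.39'
python3 - <<'E'
from ov import *
st=ctrl.observe();p=st["position"];print(p,st["tcp_rot"],st["force"],st["opening"])
ct=capture("top");T=cam(ct);o=cv2.resize(ct["color"][150:320,190:480,::-1],None,fx=2.7,fy=2.7,interpolation=cv2.INTER_CUBIC)
cv2.imwrite("pics/t7.png",o)
o=cv2.resize(capture("scene")["color"][80:260,230:430,::-1],None,fx=3.3,fy=3.3,interpolation=cv2.INTER_CUBIC)
cv2.imwrite("pics/s7.png",o)
E
```

```text
t: 7.9
position: [0.4627, -0.0788, 0.0323]
tcp_rot: [3.142, 0.0, 0.0]
force: [0.4, -0.5, -1.9]
opening: 0.0526
[ 0.46273011 -0.0788186   0.03227512] [3.14157683e+00 5.83470308e-05 3.82702600e-04] [ 0.39515019 -0.45509127 -1.9295362 ] 0.05256407932692826
```

View pics/t7.png

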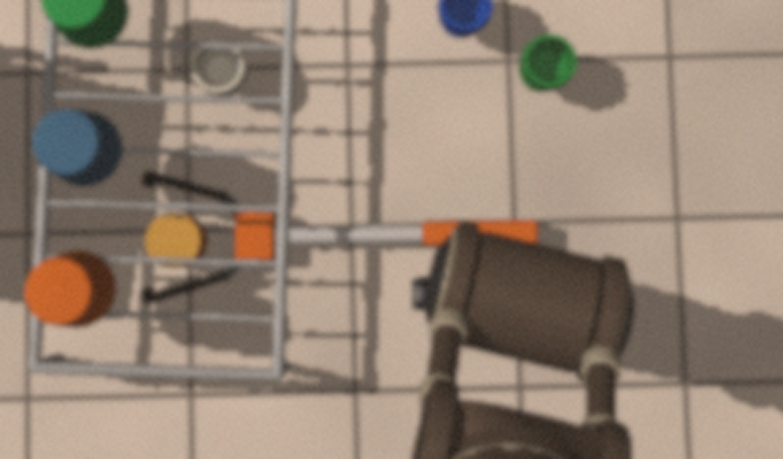

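View pics/s7.png

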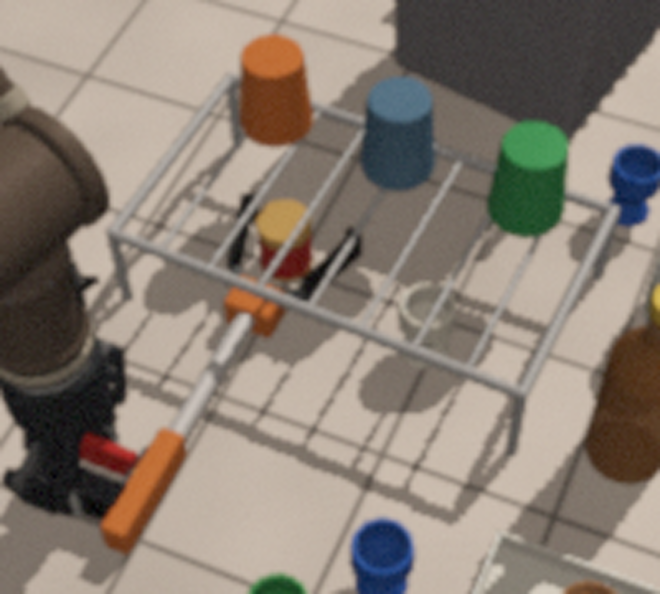

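The tin sits between the open pads in both views. I'll squeeze in stages, drawing the tool back so the head stays put, and watch the force.

```bash
python3 -m creep '0 0 0 0 0.001 0 0.41; 0 0 0 0 0.001 0 0.43; 0 0 0 0 0.001 0 0.45; 0 0 0 0 0.001 0 0.47; 0 0 0 0 0 0 0.47; 0 0 0 0 0 0 0.47' 32
```

```text
t: 8.5
position: [0.4634, -0.0835, 0.0328]
tcp_rot: [3.141, -0.001, -0.0]
force: [-0.2, -0.8, 4.3]
opening: 0.0454
```

```bash
python3 -m creep '0 0 0 0 0.001 -0.001 0.49; 0 0 0 0 0.001 -0.001 0.51; 0 0 0 0 0.001 0 0.53; 0 0 0 0 0.001 0 0.55; 0 0 0 0 0 0 0.57; 0 0 0 0 0 0 0.6; 0 0 0 0 0 0 0.62; 0 0 0 0 0 0 0.62; 0 0 0 0 0 0 0.62; 0 0 0 0 0 0 0.62' 32
python3 - <<'E'
from ov import *
st=ctrl.observe();p=st["position"];print(p,st["tcp_rot"],st["force"],st["opening"])
ct=capture("top");T=cam(ct);o=cv2.resize(ct["color"][150:320,190:480,::-1],None,fx=2.7,fy=2.7,interpolation=cv2.INTER_CUBIC)
cv2.imwrite("pics/t8.png",o)
o=cv2.resize(capture("scene")["color"][80:260,230:430,::-1],None,fx=3.3,fy=3.3,interpolation=cv2.INTER_CUBIC)
cv2.imwrite("pics/s8.png",o)
E
```

```text
t: 9.33
position: [0.4626, -0.0871, 0.0342]
tcp_rot: [3.141, 0.0, 0.0]
force: [-1.0, -2.5, 0.5]
opening: 0.0367
[ 0.46261179 -0.08705173  0.03423837] [3.14147291e+00 2.12135510e-04 6.00508150e-05] [-1.00414834 -2.46825997  0.5377486 ] 0.036659559465888523
```

View pics/t8.png

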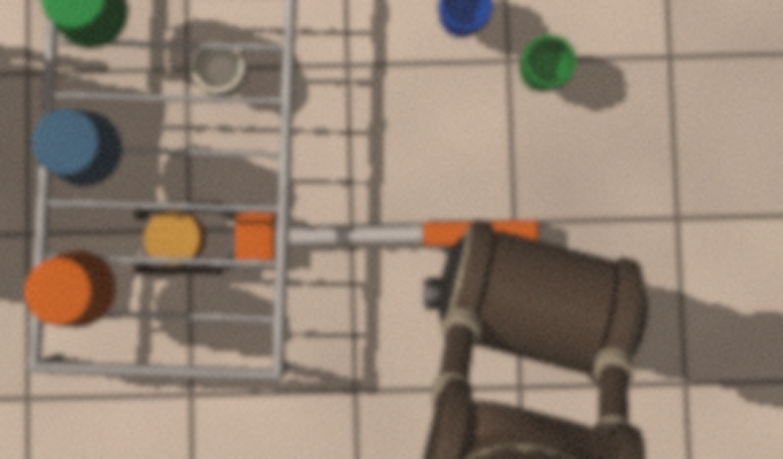

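View pics/s8.png

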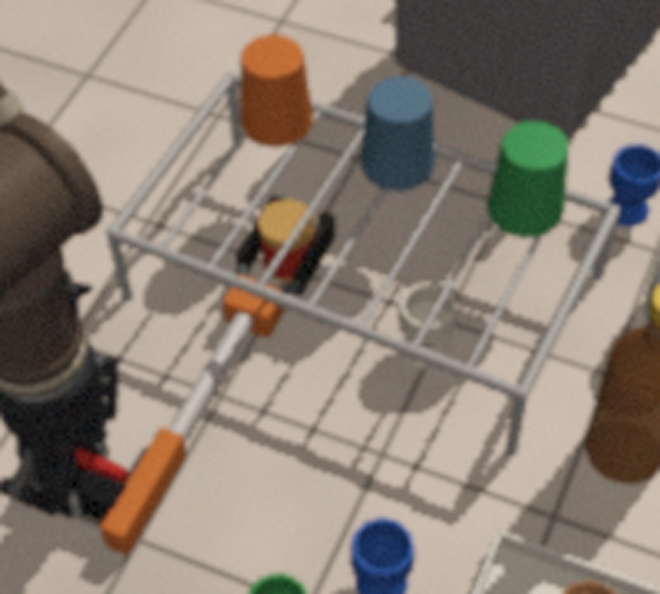

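The jaws are closed on the tin, which is upright, with the trigger squeezed (opening 36.7 mm at 32 N). Drawing out gently.

```bash
python3 -m creep '0 0 0 0 0.002 0 0.62; 0 0 0 0 0.004 0 0.62; 0 0 0 0 0.006 0 0.62; 0 0 0 0 0.008 0 0.62; 0 0 0 0 0.01 0 0.62; 0 0 0 0 0.01 0 0.62; 0 0 0 0 0.01 0 0.62; 0 0 0 0 0.008 0 0.62; 0 0 0 0 0.004 0 0.62; 0 0 0 0 0.002 0 0.62; 0 0 0 0 0 0 0.62'
python3 - <<'E'
from ov import *
st=ctrl.observe();p=st["position"];print(p,st["tcp_rot"],st["force"],st["opening"])
ct=capture("top");T=cam(ct);o=cv2.resize(ct["color"][150:320,190:480,::-1],None,fx=2.7,fy=2.7,interpolation=cv2.INTER_CUBIC)
cv2.imwrite("pics/t9.png",o)
E
```

```text
t: 10.35
position: [0.4629, -0.1521, 0.0344]
tcp_rot: [3.141, -0.001, -0.001]
force: [-1.0, -2.6, 1.2]
opening: 0.037
[ 0.46286494 -0.15205298  0.03435681] [ 3.14062424e+00 -5.17191725e-04 -8.02794913e-04] [-0.95736774 -2.64227767  1.15822478] 0.03699532995604514
```

View pics/t9.png

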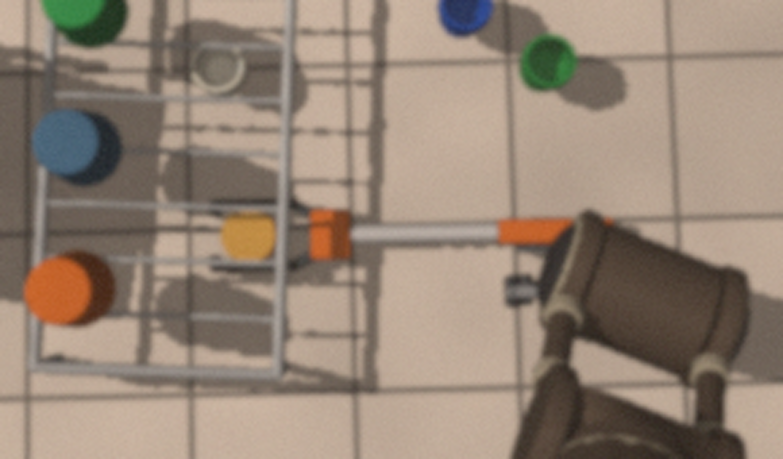

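The tin follows: its lid moved from crop column 174 to 249. I'll continue about 165 mm.

```bash
python3 -m creep '0 0 0 0 0.002 0 0.62; 0 0 0 0 0.004 0 0.62; 0 0 0 0 0.008 0 0.62; 0 0 0 0 0.01 0 0.62; 0 0 0 0 0.012 0 0.62; 0 0 0 0 0.012 0 0.62; 0 0 0 0 0.012 0 0.62; 0 0 0 0 0.012 0 0.62; 0 0 0 0 0.012 0 0.62; 0 0 0 0 0.012 0 0.62; 0 0 0 0 0.012 0 0.62; 0 0 0 0 0.012 0 0.62; 0 0 0 0 0.012 0 0.62; 0 0 0 0 0.01 0 0.62; 0 0 0 0 0.01 0 0.62; 0 0 0 0 0.007 0 0.62; 0 0 0 0 0.004 0 0.62; 0 0 0 0 0.002 0 0.62; 0 0 0 0 0 0 0.62; 0 0 0 0 0 0 0.62'
python3 - <<'E'
from ov import *
st=ctrl.observe();p=st["position"];print(p,st["tcp_rot"],st["force"],st["opening"])
ct=capture("top");T=cam(ct);o=cv2.resize(ct["color"][140:320,190:480,::-1],None,fx=2.7,fy=2.7,interpolation=cv2.INTER_CUBIC)
cv2.imwrite("pics/t10.png",o)
o=cv2.resize(capture("scene")["color"][90:350,200:430,::-1],None,fx=2.2,fy=2.2,interpolation=cv2.INTER_CUBIC)
cv2.imwrite("pics/s10.png",o)
E
```

```text
t: 12.07
position: [0.4629, -0.3167, 0.0345]
tcp_rot: [3.14, -0.001, 0.0]
force: [-1.0, -1.4, 0.4]
opening: 0.037
[ 0.46292417 -0.31666261  0.03448418] [ 3.13998240e+00 -6.73943248e-04  3.80931122e-04] [-0.97774632 -1.40899136  0.36712377] 0.036978538445576754
```

View pics/t10.png

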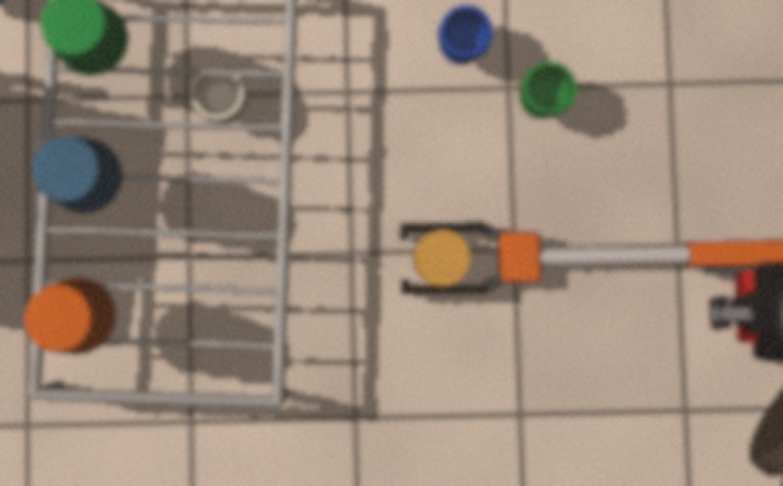

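View pics/s10.png

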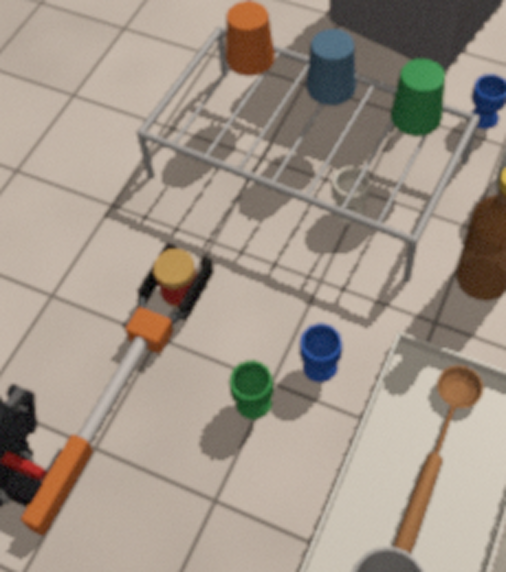

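The tin stands clear of the rack in the jaws, and the egg cup is unmoved. I'll release gradually, keeping the head still.

```bash
python3 -m creep '0 0 0 0 0 0 0.56; 0 0 0 0 -0.001 0 0.53; 0 0 0 0 -0.001 0 0.5; 0 0 0 0 -0.001 0 0.48; 0 0 0 0 -0.001 0 0.45; 0 0 0 0 -0.001 0 0.43; 0 0 0 0 -0.001 0 0.4; 0 0 0 0 -0.001 0 0.37; 0 0 0 0 -0.001 0 0.34; 0 0 0 0 0 0 0.25; 0 0 0 0 0 0 0.1; 0 0 0 0 0 0 0; 0 0 0 0 0 0 0; 0 0 0 0 0 0 0; 0 0 0 0 0 0 0'
python3 - <<'E'
from ov import *
st=ctrl.observe();p=st["position"];print(p,st["tcp_rot"],st["force"],st["opening"])
c=capture("wrist");cv2.imwrite("pics/w11.png",c["color"][:,:,::-1])
E
```

```text
t: 13.42
position: [0.4628, -0.3081, 0.0344]
tcp_rot: [3.141, -0.0, -0.0]
force: [0.8, -0.7, 0.5]
opening: 0.0855
[ 0.46277061 -0.30809248  0.03439527] [ 3.14146945e+00 -2.34417377e-04 -2.81564105e-04] [ 0.7615118  -0.67567582  0.53508901] 0.08548340713464393
```

View pics/w11.png

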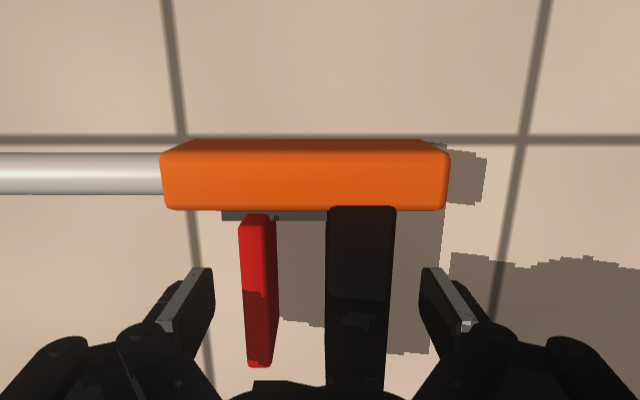

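The fingers are clear on both sides (inner faces at columns 212 and 421, with the parts spanning 238 to 397). Lifting straight up.

```bash
python3 -m creep '0 0 0 0 0 -0.006 0; 0 0 0 0 0 -0.012 0; 0 0 0 0 0 -0.02 0; 0 0 0 0 0 -0.03 0; 0 0 0 0 0 -0.03 0; 0 0 0 0 0 -0.03 0; 0 0 0 0 0 -0.03 0; 0 0 0 0 0 -0.03 0; 0 0 0 0 0 -0.03 0; 0 0 0 0 0 -0.02 0; 0 0 0 0 0 0 0; 0 0 0 0 0 0 0; 0 0 0 0 0 0 0'
python3 - <<'E'
from ov import *
st=ctrl.observe();p=st["position"];print(p,st["force"])
c=capture("wrist");cv2.imwrite("pics/w12.png",c["color"][:,:,::-1])
ct=capture("top");o=cv2.resize(ct["color"][140:320,190:480,::-1],None,fx=2.7,fy=2.7,interpolation=cv2.INTER_CUBIC)
cv2.imwrite("pics/t12.png",o)
o=cv2.resize(capture("scene")["color"][90:350,200:430,::-1],None,fx=2.2,fy=2.2,interpolation=cv2.INTER_CUBIC)
cv2.imwrite("pics/s12.png",o)
E
```

```text
t: 14.55
position: [0.4621, -0.3075, 0.2719]
tcp_rot: [-3.141, 0.001, -0.0]
force: [-0.7, -0.3, 0.3]
opening: 0.0852
[ 0.46209381 -0.30749643  0.27190699] [-0.68380663 -0.33405245  0.32765266]
```

View pics/w12.png

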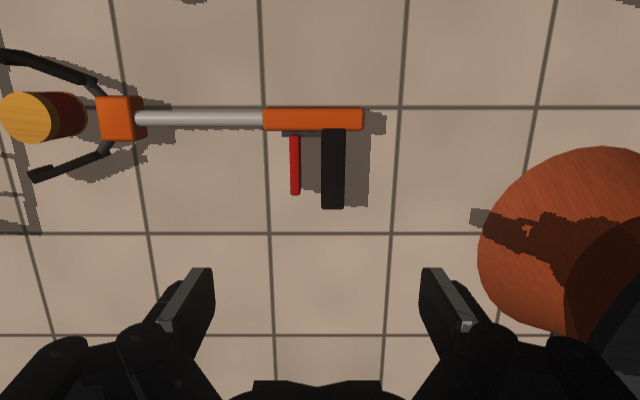

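View pics/t12.png

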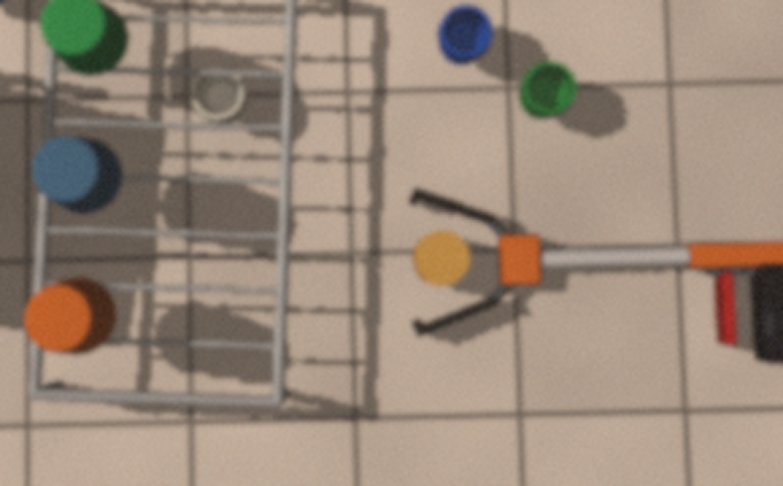

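View pics/s12.png

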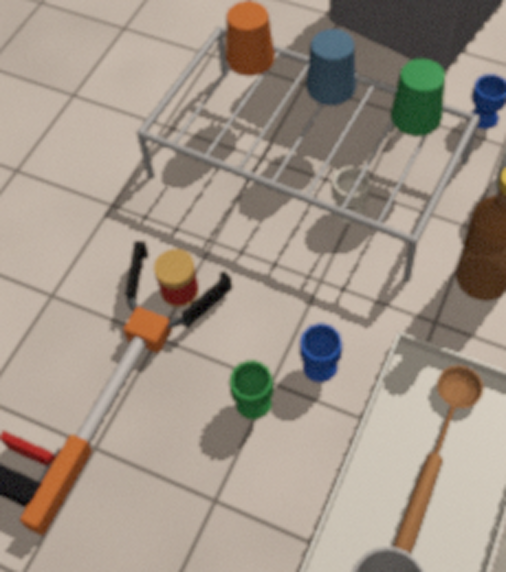

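The tin stands upright and free at crop (441,258). The jaws are open, the egg cup is still at (218,94), the same spot as before (67 + 27 crop shift), and the gripper is clear. I'll do one last numeric check and hand in.

```bash
python3 - <<'E'
from h import *
ct=capture("top");cs=capture("scene");T=cam(ct);S=cam(cs)
g=lambda U:(np.array(U)+.5)/2.7-.5+np.array([190,140]); s=lambda U:(np.array(U)+.5)/2.2-.5+np.array([200,90])
print("lid",tri((ct,T,g((441,258))),(cs,S,s((175,268)))).round(4),"egg",onz(ct,T,g((218,94)),.062).round(4))
print(ctrl.observe()["t"]); ctrl.sign_off()
E
```

```text
lid [ 0.5132 -0.0393  0.0472] egg [0.6564 0.147  0.062 ]
14.8
the job is handed in; nothing more can be done
```

I drew the tin out from under the rack with the reacher and handed the job in at 14.8 s; the sign-off gives no verdict. I slid the reacher's open jaws around the tin, squeezed the trigger at 32 N, and pulled it about 225 mm. Then I let go and lifted the gripper clear.

**Last checks:**
- **Tin:** It stands upright at about (0.513, -0.039), roughly 0.13 m in front of the rack's front edge. The reacher's jaws are open on either side of it.
- **Egg cup:** It is within about 1 mm of where it was first seen, at (0.656, 0.147).
- **Forces:** The highest wrist force I read was about 6 N, a brief upward push as the fingers first closed. It went away after a 2 mm lift.
- **Disagreement:** The last two-view height of the lid came out at 47 mm instead of 55 mm. I read that scene pixel from a coarser crop; the first measurement gave 55 mm, and all the views show the tin upright.

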